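# Release a charged battery pack and trap it on the rails

### The arm

A 6-joint arm with a two-finger parallel gripper is mounted at the origin on a cart in front of the work surface, level with it; the furniture and walls round the work are solid. World frame = base frame: x ahead of the robot, y to its left, z up, the work surface at z = 0. Lengths are in m, angles in rad, forces in N, time in s.
With the tool pointing down it reaches from about 0.35 to 0.85 m from the base axis. Payload 8.1 kg.
Tool frame: the origin (TCP) lies midway between the tips of the shut fingers; the grasp point (between the pads) lies 19 mm behind it; z points along the fingers, y is the direction in which the jaws open and shut (so a half turn about z gives the same grasp; the last joint's range is limited). The gripper opens to 93 mm and grips with 3 to 60 N. Pads are 15 mm wide; open, the fingers measure 128 mm over their backs; the gripper's body (75 mm by 188 mm) begins 65 mm behind the grasp point.
Start: joints at [1.22, 0.13, 1.488, -0, 1.523, -0.085], TCP at [0.158, 0.579, 0.219] pointing down, gripper open.
Joint ranges: [-2.96, 2.96], [-0.89, 2.26], [0.02, 2.5], [-1.34, 4.48], [0, 2.73], [-2.66, 2.66]. Speed limits (rad/s): [2.39, 2.39, 2.79, 3.14, 3.14, 3.14].

### API

Orientations are given as a rotation vector (axis times angle).
In Python, from plant import monitor, eyes, ticket gives the robot as it stands.
- The arm moves only by the tool send_rows, never from a script. Its argument "motion" is a list of rows, each a list of 2 entries, a list of its own where there are three numbers: the shift along the tool's x, y, z in m, then the turn about the tool's z in degrees. In form: [[[dx, dy, dz], twist], ...]. A call has 1 to 12 rows; each row is the pose to reach, as a shift and turn from the pose commanded when the call began, along the tool's axes at that moment; what a row does not reach only later rows make up. A row lasts 1/8 s, in which the tool goes at most 62.5 mm and 10.7 degrees, less where a joint would pass 70% of its speed; a pose out of reach is approached as far as the arm can. A call with a gripper value outside its range is refused whole. "jaw" is the finger opening in m, from 0 to 0.093, set as the call begins (left out, the last holds). The fingers move at their own pace and stop on an object; "squeeze" is the grip in N (left out, the last holds). Time passes only in rows, so rows that repeat a pose let the fingers close. It gives the time, the measured TCP pose, the force and the opening at its end, in the units of the state.
- monitor.read_state(): the state, without advancing time (a new reading comes with each control period).
- eyes.read_camera(name): name is "side" or "top" or "wrist"; returns the picture (384x512x3 uint8, red, green, blue); there is no depth.
- eyes.camera_model(name): a dict with "mtx" (3x3 intrinsics, pixels), "k1" (the pictures are not rectified: a ray, as slopes to the right and down, at radius r is drawn at 1 + k1 r^2 times it, then the intrinsics apply), "cam_to_world" (4x4, takes a point from camera to world coordinates); the wrist camera has in their place "mount" (4x4, takes a point from camera to tool coordinates, whose origin is the TCP and whose axes are the flange's). Camera axes: x right, y down, z forward; pixel columns grow to the right and rows downward; lengths in m; the calibration is good to about 2 mm. A picture is of the moment at which its call begins: read the wrist's pose just before it. camera_model takes no time and is no camera call.
- ticket.close_job(): hands the job in, once; it reports no verdict.
The state is a dict: "t": time; "q": joint angles; "dq": joint speeds; "joint_torque": joint torques, N m; "tool_pos": TCP position; "orientation": TCP orientation; "force": force on the tool from outside, world axes, zero at the start; "wrist_torque": the same for the moment, N m; "opening": finger opening in m.
Only numpy, scipy, OpenCV 4.12 (cv2) and the standard library are available. Lean on these libraries where they do the work, as an engineer would, in place of code of your own. Each camera call takes 0.05 s, during which the arm holds its last target.

### The job

Two battery packs sit on their chargers; the one with the green lamp is full. Press that charger's blue release key with one finger and have the other finger waiting ahead of the pack, so that it stops the pack as the spring kicks it out, one to four centimetres out of its seat and still on its rails. Do not grip or lift it, leave the red-lamp charger and everything else alone, and finish while still holding: one finger keeping the key down, the other keeping the pack from sliding away.

Things in the scene. Friction and masses are not known exactly. Their poses are not given: they have to be found in the camera images.
- charger_green: Charger with the green lamp: light-grey housing fixed, 170 mm long (x), 148 wide (y = -84 to +64 mm), flat deck 34 mm above the bench, contact hood 91 mm high at the back. Origin on the bench under its centre; x points from its open front to its back, y to its left, z up. The pack slides out toward -x. Rails 14 mm above the deck end at x = -40 mm; ahead of them the deck is bare to x = -85 mm
- charger_green_lamp (a point): Centre of the green status lamp, 30 x 12 mm, on the deck at the front left corner of that charger
- charger_green_key_top (a point): Centre of the top of that charger's blue release key, 30 mm (x) by 23 mm (y), at the deck's front right corner (charger's frame: x = -62, y = -70 mm); the top is 52 mm over the bench at rest, 45 mm fully down. The point moves with the key
- charger_green_key (a joint): How far that key is pressed down: 0 at rest, 0.007 m fully down; sprung, 1.8 N at the start of its travel to 4 N fully down, plus a little latch friction. The latch lets the pack go at about 0.004 m
- charger_green_ejector (a joint): Travel of the sprung ejector rod behind that pack: 0 with the pack seated, 0.045 m at most. It pushes with 4.5 N at 0 and 1.8 N at the end; the rails are slick (friction about 0.1), so an unlatched pack is off the charger within about half a second unless something stands in its way
- pack_green: Dark battery pack on the green-lamp charger, 96 mm long (x), 64 wide (y), 59 high, about 0.48 kg, loose but held down by the rails. Origin on the deck under its centre; axes as the charger's. Seated, its origin is at x = +10 mm, y = 0 in the charger's frame; coming out it moves toward -x. Its front face, 64 mm wide, reaches from 52 to 74 mm over the bench; above that it steps back 16 mm
- pack_green_front (a point): Centre of that pack's front face, 62 mm over the bench (seated: x = -38 mm in the charger's frame)
- charger_red: Charger with the red lamp: light-grey housing fixed, 170 mm long (x), 148 wide (y = -84 to +64 mm), flat deck 34 mm above the bench, contact hood 91 mm high at the back. Origin on the bench under its centre; x points from its open front to its back, y to its left, z up. The pack slides out toward -x. Rails 14 mm above the deck end at x = -40 mm; ahead of them the deck is bare to x = -85 mm
- charger_red_lamp (a point): Centre of the red status lamp, 30 x 12 mm, on the deck at the front left corner of that charger
- charger_red_key_top (a point): Centre of the top of that charger's blue release key, 30 mm (x) by 23 mm (y), at the deck's front right corner (charger's frame: x = -62, y = -70 mm); the top is 52 mm over the bench at rest, 45 mm fully down. The point moves with the key
- charger_red_key (a joint): How far that key is pressed down: 0 at rest, 0.007 m fully down; sprung, 1.8 N at the start of its travel to 4 N fully down, plus a little latch friction. The latch lets the pack go at about 0.004 m
- charger_red_ejector (a joint): Travel of the sprung ejector rod behind that pack: 0 with the pack seated, 0.045 m at most. It pushes with 4.5 N at 0 and 1.8 N at the end; the rails are slick (friction about 0.1), so an unlatched pack is off the charger within about half a second unless something stands in its way
- pack_red: Dark battery pack on the red-lamp charger, 96 mm long (x), 64 wide (y), 59 high, about 0.48 kg, loose but held down by the rails. Origin on the deck under its centre; axes as the charger's. Seated, its origin is at x = +10 mm, y = 0 in the charger's frame; coming out it moves toward -x. Its front face, 64 mm wide, reaches from 52 to 74 mm over the bench; above that it steps back 16 mm
- pack_red_front (a point): Centre of that pack's front face, 62 mm over the bench (seated: x = -38 mm in the charger's frame)
- tape_measure: Yellow and black tape measure, 38 x 97 x 66 mm; origin under its centre; a bystander, leave it where it is
- blue_screwdriver: Screwdriver with a blue handle, 214 mm long, lying; origin under its centre; a bystander, leave it where it is
- pencil: Red carpenter's pencil, 168 mm, lying; origin under its centre; a bystander, leave it where it is
- block_plane: Metal block plane, 52 x 165 x 70 mm; origin under its centre; a bystander, leave it where it is
- masking_tape: Roll of masking tape, 104 mm across, 25 mm high, lying; origin under its centre; a bystander, leave it where it is
Things that resemble listed ones, but are neither listed nor needed, are in the scene too. What is shaped like the pack_green but yellow is not meant.

How it is judged:
On the way, in this order (a step that is already met when the one before it is completed fails the run):
1. a finger presses the key of the green-lamp charger while the pack is still seated (value of joint charger_green_key above 0.0035 m and contact force between the fingers and charger_green_key above 0.3 N and x of pack_green in the frame of charger_green above 0.004 m).
2. the pack has popped out and a finger has stopped it, the other still on the key (x of pack_green in the frame of charger_green between -0.038 and 0.002 m and linear speed of pack_green below 0.03 m/s and contact force between any of the fingers, the arm and pack_green above 0.3 N and contact force between the fingers and charger_green_key above 0.3 N), for 0.3 s.
At the end, for the whole second after the job is handed in: The green-lamp charger's pack rests level on its rails, 8 to 48 mm out of its seat, held there by a finger, tip or side (over 0.3 N), with a finger still keeping the key down (3.5 mm or more); the red-lamp charger's pack is still seated (within 4 mm) (x of pack_green in the frame of charger_green between -0.038 and 0.002 m and linear speed of pack_green below 0.02 m/s and angle between pack_green's own z axis and vertical below 0.08 rad and contact force between any of the fingers, the arm and pack_green above 0.3 N and value of joint charger_green_key above 0.0035 m and contact force between the fingers and charger_green_key above 0.3 N and x of pack_red in the frame of charger_red above 0.006 m); the arm keeps its last pose, push and grip.
It fails at once if the pack ran more than half way off its rails (over 50 mm) (x of pack_green in the frame of charger_green below -0.04 m).
It fails at once if the pack was lifted or tipped (z of pack_green in the frame of charger_green above 0.04 m or angle between pack_green's own z axis and vertical above 0.15 rad).
It fails at once if the red-lamp charger's key was pressed or its pack moved (value of joint charger_red_key above 0.003 m or x of pack_red in the frame of charger_red below 0.005 m).
It fails at once if something standing round the work was shifted by more than 15 mm (distance of any of tape_measure, blue_screwdriver, pencil, block_plane, masking_tape from where it was at the start of the episode above 0.015 m).
It also fails if it takes over 32 s, if anything falls off the work surface, if the arm or the gripper's body presses on something with over 40 N, if the wrist force passes 120 N, or if a joint passes its speed limit or range.

## Working session

There is one attempt and no reset: what is moved stays moved. The work goes in short steps, Python scripts to look and compute and a tool call to move; the robot and the scene stay as the last step left them, time stands still between calls to the robot, and variables do not carry over. Pictures are saved under pics/ and viewed, and the job is handed in when it is done.

Besides the shell and the picture viewer there is one more tool, called after "Request:" by a JSON object that holds its "op" and its "data". send_rows: Moves the arm, as the interface text tells. Its arguments: {"type":"object","properties":{"motion":{"type":"array","items":{"type":"array"}},"jaw":{"type":"number"},"squeeze":{"type":"number"}},"required":["motion"]}

```bash
mkdir -p pics; ls; python3 - <<'E'
from plant import monitor, eyes, ticket
import cv2, json
s=monitor.read_state(); print(s)
for n in ["side","top","wrist"]:
    im=eyes.read_camera(n); cv2.imwrite(f"pics/{n}0.png",im[:,:,::-1])
    m=eyes.camera_model(n); print(n,m)
E
```

```text
pics
{'t': 0.0, 'q': array([ 1.21962603e+00,  1.31160694e-01,  1.48930914e+00,  1.48011927e-06,
        1.52297379e+00, -8.54255112e-02]), 'dq': array([-0.00039739, -0.00030762,  0.00101647,  0.00061749,  0.00176903,
        0.00045313]), 'joint_torque': array([ 3.19805906e-03, -5.59861171e+01, -4.91757166e+01,  7.68721453e-02,
        3.62019183e-02, -1.84240221e-04]), 'tool_pos': array([0.15737042, 0.57839701, 0.21757133]), 'orientation': array([-4.16150364e-01, -3.11350086e+00,  2.83762452e-03]), 'force': array([-0.58151926, -0.17822711,  0.39040546]), 'wrist_torque': array([ 0.03040632, -0.0350839 , -0.00539666]), 'opening': 0.09278625717720752}
side {'mtx': array([[425.85651493,   0.        , 258.15734426],
       [  0.        , 425.85651493, 189.97881443],
       [  0.        ,   0.        ,   1.        ]]), 'k1': 0.017547183402685122, 'cam_to_world': array([[ 0.93551104, -0.23066756,  0.26760337,  0.12739416],
       [-0.3532548 , -0.59895167,  0.71865704, -1.13112217],
       [-0.00548938, -0.76684377, -0.64181033,  1.06693278],
       [ 0.        ,  0.        ,  0.        , 
[... 320 characters left out ...]
, -0.10366673,  0.14768363],
       [-0.00962606, -0.39695239, -0.91778872,  1.5008134 ],
       [ 0.        ,  0.        ,  0.        ,  1.        ]])}
wrist {'mtx': array([[287.52942597,   0.        , 254.04066189],
       [  0.        , 287.52942597, 183.32986052],
       [  0.        ,   0.        ,   1.        ]]), 'k1': -0.06867649116494463, 'mount': array([[ 4.30147738e-04, -9.67765649e-01, -2.51852066e-01,
         6.82780473e-02],
       [ 9.99999267e-01,  7.01231111e-04, -9.86610763e-04,
         4.58836473e-04],
       [ 1.13141451e-03, -2.51851457e-01,  9.67765242e-01,
        -1.66844092e-01],
       [ 0.00000000e+00,  0.00000000e+00,  0.00000000e+00,
         1.00000000e+00]])}
```

View pics/top0.png

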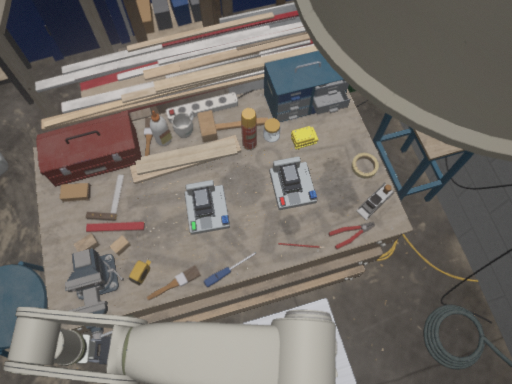

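View pics/side0.png

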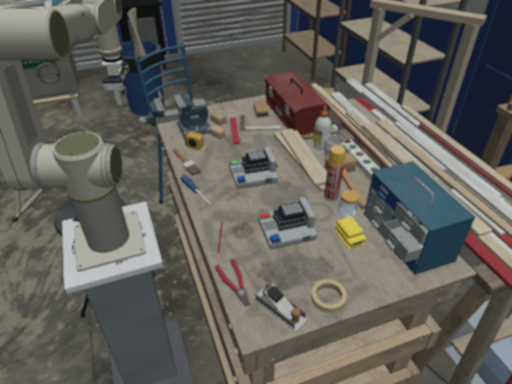

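View pics/wrist0.png

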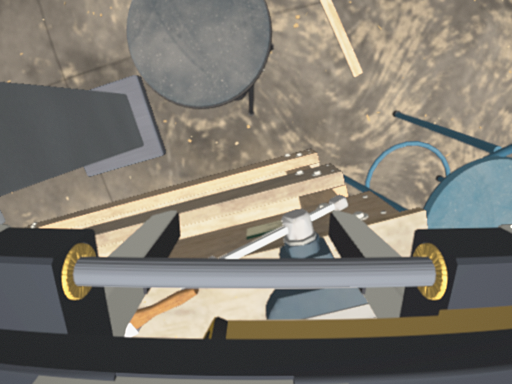

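The top view shows two chargers. One is at about (207,207) with a green lamp at about (194,226) and a blue key at about (225,219). The other is at about (293,183) with a red lamp at about (283,201) and a key at about (312,195). The first fits "green lamp". I'll enlarge it to confirm and measure.

```bash
cat > h.py <<'E'
import numpy as np, cv2
from plant import monitor, eyes
from scipy.spatial.transform import Rotation as R
def ray(m,uv,T=None):
    K=m["mtx"];d=np.array([(uv[0]-K[0,2])/K[0,0],(uv[1]-K[1,2])/K[1,1]])
    u=d.copy()
    for _ in range(20): u=d/(1+m["k1"]*(u@u))
    T=m["cam_to_world"] if T is None else T
    v=T[:3,:3]@np.r_[u,1]; return T[:3,3],v
def onplane(m,uv,z,T=None):
    o,v=ray(m,uv,T); return o+v*(z-o[2])/v[2]
def proj(m,p,T=None):
    T=m["cam_to_world"] if T is None else T
    c=T[:3,:3].T@(np.asarray(p)-T[:3,3]); u=c[:2]/c[2]; u=u*(1+m["k1"]*(u@u)); K=m["mtx"]
    return u*[K[0,0],K[1,1]]+[K[0,2],K[1,2]]
def wristT(s):
    T=np.eye(4);T[:3,:3]=R.from_rotvec(s["orientation"]).as_matrix();T[:3,3]=s["tool_pos"]
    return T@eyes.camera_model("wrist")["mount"]
def blobs(im,lo,hi,roi=None,amin=5):
    hsv=cv2.cvtColor(im,cv2.COLOR_RGB2HSV); mk=cv2.inRange(hsv,np.array(lo),np.array(hi))
    if roi: 
        m2=np.zeros_like(mk);x0,y0,x1,y1=roi;m2[y0:y1,x0:x1]=mk[y0:y1,x0:x1];mk=m2
    n,l,st,c=cv2.connectedComponentsWithStats(mk)
    return [(c[i].round(1),st[i].tolist()) for i in range(1,n) if st[i][4]>=amin]
E
python3 - <<'E'
from h import *
for n,roi in [("top",(170,150,330,240)),("side",(215,130,325,255))]:
    im=cv2.imread(f"pics/{n}0.png")[:,:,::-1].copy(); m=eyes.camera_model(n)
    x0,y0,x1,y1=roi
    cv2.imwrite(f"pics/{n}c.png",cv2.resize(im[y0:y1,x0:x1],None,fx=4.8,fy=4.8,interpolation=cv2.INTER_CUBIC)[:600,:,::-1])
    for nm,lo,hi,z in [("blue",(105,150,60),(125,255,255),.052),("green",(50,120,80),(80,255,255),.036),("red",(0,150,120),(8,255,255),.036)]:
        for c,st in blobs(im,lo,hi,roi): print(n,nm,c,st,onplane(m,c,z).round(4))
E
```

```text
top green [193.  224.8] [192, 222, 3, 7, 20] [0.5294 0.2242 0.036 ]
top red [282.  200.7] [281, 198, 3, 7, 15] [ 0.5272 -0.1154  0.036 ]
side blue [240.6 178.4] [238, 177, 6, 4, 21] [0.5121 0.0944 0.052 ]
side blue [274.6 237.7] [271, 235, 8, 6, 37] [ 0.5148 -0.2417  0.052 ]
side green [234.6 162.2] [232, 161, 6, 3, 13] [0.5298 0.2236 0.036 ]
side red [264.5 215.4] [261, 214, 8, 4, 19] [ 0.5288 -0.1152  0.036 ]
```

View pics/topc.png

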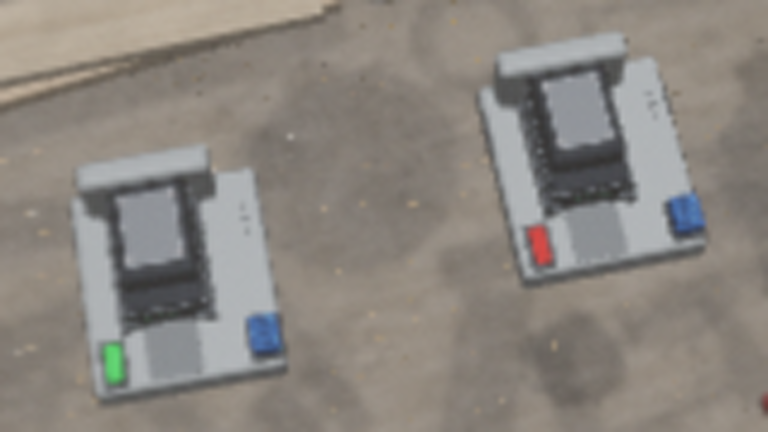

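```bash
python3 - <<'E'
from h import *
im=cv2.imread("pics/top0.png")[:,:,::-1].copy(); m=eyes.camera_model("top")
for c,st in blobs(im,(95,120,40),(130,255,255),(170,150,330,240)): print(c,st,onplane(m,c,.052).round(4))
E
```

```text
[312.5 194.2] [310, 191, 6, 7, 33] [ 0.5135 -0.2288  0.052 ]
[224.7 219.1] [222, 216, 6, 7, 34] [0.5119 0.108  0.052 ]
```

The crop confirms it. The left charger has the green lamp, with its centre in the top view at (193,225) and its key at (225,219). The right charger has the red lamp. Both packs are seated. Next I'll hover above the green one for a closer look with the wrist camera.

Request:
{"op": "send_rows", "data": {"motion": [[[0, 0, -0.04], 0], [[-0.04, -0.03, -0.05], 0], [[-0.09, -0.065, -0.05], 0], [[-0.14, -0.1, -0.05], 0], [[-0.19, -0.135, -0.05], 0], [[-0.24, -0.175, -0.05], -2], [[-0.29, -0.21, -0.05], -4], [[-0.34, -0.245, -0.05], -6], [[-0.385, -0.28, -0.045], -7], [[-0.425, -0.31, -0.04], -7], [[-0.45, -0.325, -0.035], -7], [[-0.459, -0.331, -0.03], -7]], "jaw": 0.06, "squeeze": 40}}

```text
t: 1.65
tool_pos: [0.5141, 0.1376, 0.248]
orientation: [-0.229, -3.132, 0.0]
force: [0.1, 0.4, -0.0]
opening: 0.0602
```

Request:
{"op": "send_rows", "data": {"motion": [[[0, 0, 0], 0], [[0, 0, 0], 0]]}}

```text
t: 1.9
tool_pos: [0.5129, 0.14, 0.2488]
orientation: [-0.224, -3.133, -0.001]
force: [0.5, 0.8, 0.2]
opening: 0.0601
```

```bash
cat > look.py <<'E'
import sys
from h import *
tag=sys.argv[1]
s=monitor.read_state(); im=eyes.read_camera("wrist")
np.savez(f"w{tag}.npz",T=wristT(s),im=im,p=s["tool_pos"])
cv2.imwrite(f"pics/w{tag}.png",im[:,:,::-1])
print(s["t"],s["tool_pos"],R.from_rotvec(s["orientation"]).as_matrix().round(4).tolist(),s["opening"],s["force"])
m=eyes.camera_model("wrist");T=wristT(s)
for nm,lo,hi,z in [("blue",(105,130,50),(125,255,255),.052),("green",(50,120,60),(80,255,255),.036)]:
    for c,st in blobs(im,lo,hi,amin=60): print(nm,c,st,onplane(m,c,z,T).round(4))
E
python3 look.py 1
```

```text
1.9 [0.51293334 0.1400422  0.24880353] [[-0.9899, 0.142, -0.0001], [0.142, 0.9899, 0.0003], [0.0002, 0.0003, -1.0]] 0.060126417588035705 [0.513124   0.81262914 0.18396118]
blue [268.9  21.1] [232, 2, 77, 35, 365] [0.3484 0.181  0.052 ]
blue [229.4 168.5] [221, 158, 18, 22, 371] [0.5149 0.1076 0.052 ]
blue [  3.8 204.6] [0, 194, 11, 21, 169] [ 0.5197 -0.2197  0.052 ]
green [316.7 164.9] [312, 154, 10, 23, 215] [0.5296 0.2228 0.036 ]
```

View pics/w1.png

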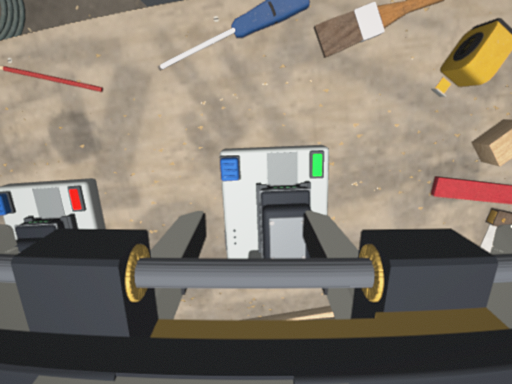

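The wrist view shows the green charger front-on: the blue key at about (229,168), the lamp at (317,165), the pack front face at about (284,187), and the deck's front edge at row 148 or so. I'll fit the deck edges to get the yaw.

```bash
cat > deck.py <<'E'
import sys
from h import *
d=np.load(f"w{sys.argv[1]}.npz"); im=d["im"];T=d["T"];m=eyes.camera_model("wrist")
g=cv2.GaussianBlur(cv2.cvtColor(im,cv2.COLOR_RGB2GRAY),(3,3),0).astype(float)
# scan in metric space on the deck plane: approx frame
yaw=float(sys.argv[2]);C=np.array([float(sys.argv[3]),float(sys.argv[4])])
def samp(P):
    uv=proj(m,P,T); 
    return cv2.getRectSubPix(g.astype(np.float32),(1,1),(float(uv[0]),float(uv[1])))[0,0]
def edge(u0,ax,out,rng,z=.034):
    # for each u along ax, find strongest |grad| along out
    ca,sa=np.cos(yaw),np.sin(yaw); X=np.array([ca,sa]);Y=np.array([-sa,ca]);pts=[]
    for u in u0:
        ts=np.arange(*rng,.0005); v=[]
        for t in ts:
            a,b=(t,u) if ax=="y" else (u,t)
            v.append(samp(np.r_[C+a*X+b*Y,z]))
        gr=np.gradient(np.array(v)); k=np.argmax(np.abs(gr)); a,b=(ts[k],u) if ax=="y" else (u,ts[k]); pts.append([a,b])
    return np.array(pts)
for nm,e in [("front -85",edge(np.arange(-.045,.05,.006),"y",0,(-.1,-.07))),("right -84",edge(np.arange(-.04,.02,.005),"x",0,(-.1,-.07))),("left 64",edge(np.arange(-.075,-.04,.004),"x",0,(.05,.08)))]:
    i=0 if nm[0]=="f" else 1
    p=np.polyfit(e[:,1-i],e[:,i],1); r=e[:,i]-np.polyval(p,e[:,1-i]); k=abs(r-np.median(r))<.0015
    p=np.polyfit(e[k,1-i],e[k,i],1); print(nm,(1e3*np.polyval(p,0)).round(1),"slope",p[0].round(4),k.sum(),len(k))
E
python3 deck.py 1 -0.1435 0.5835 0.161
```

```text
front -85 -83.4 slope -0.0466 16 16Traceback (most recent call last):
  File "deck.py", line 23, in <module>
    p=np.polyfit(e[k,1-i],e[k,i],1); print(nm,(1e3*np.polyval(p,0)).round(1),"slope",p[0].round(4),k.sum(),len(k))
    raise TypeError("expected non-empty vector for x")
TypeError: expected non-empty vector for x
```

```bash
sed -i 's/(-.1,-.07))),("left/(-.105,-.07))),("left/; s/(.05,.08)/(.045,.08)/; s/print(nm,/print(nm,e[::3].round(4).tolist() if 0 else "",/; s/k=abs(r-np.median(r))<.0015/k=abs(r-np.median(r))<.003/' deck.py
python3 deck.py 1 -0.097 0.583 0.165
```

```text
front -85  -82.3 slope 0.0007 16 16
right -84  -77.0 slope 0.0 2 12
left 64  63.0 slope 0.0146 9 9
```

```bash
sed -i 's/if 0 else/if 1 else/' deck.py
python3 deck.py 1 -0.097 0.5857 0.1637
python3 - <<'E'
import numpy as np
yaw=-.097;C=np.array([.5857,.1637]);c,s=np.cos(yaw),np.sin(yaw);A=np.array([[c,-s],[s,c]])
for n,p in [("key w",(.5149,.1076)),("lamp w",(.5296,.2228)),("key top",(.5119,.108)),("key side",(.5121,.0944)),("lampT",(.5294,.2242)),("lampS",(.5298,.2236))]: print(n,(A.T@(np.array(p)-C)*1e3).round(1))
E
```

```text
front -85 [[-0.085, -0.045], [-0.0855, -0.027], [-0.085, -0.009], [-0.0855, 0.009], [-0.0845, 0.027], [-0.085, 0.045]] -85.3 slope 0.0026 16 16
right -84 [[-0.04, -0.0755], [-0.025, -0.075], [-0.01, -0.076], [0.005, -0.103]] -70.0 slope 0.2 2 12
left 64 [[-0.075, 0.063], [-0.063, 0.063], [-0.051, 0.0635]] 64.2 slope 0.0179 8 9
key w [-65.  -62.7]
lamp w [-61.6  53.4]
key top [-68.1 -62.6]
key side [-66.5 -76.1]
lampT [-61.9  54.8]
lampS [-61.4  54.2]
```

```bash
cat > ov.py <<'E'
import sys
from h import *
tag=sys.argv[1];yaw,cx,cy=map(float,sys.argv[2:5]);x0,y0,x1,y1=map(int,sys.argv[5:9])
d=np.load(f"w{tag}.npz"); im=d["im"];T=d["T"];m=eyes.camera_model("wrist")
f=min(800/(x1-x0),600/(y1-y0)); b=cv2.resize(im[y0:y1,x0:x1],None,fx=f,fy=f,interpolation=cv2.INTER_CUBIC)[:,:,::-1].copy()
c,s=np.cos(yaw),np.sin(yaw)
def W(x,y,z): return np.array([cx+(c*x-s*y)/1e3,cy+(s*x+c*y)/1e3,z/1e3])
def P(q): u=proj(m,W(*q),T); return tuple(int(v) for v in ((u+.5-[x0,y0])*f).round())
def poly(pts,col,cl=False): cv2.polylines(b,[np.array([P(p) for p in pts])],cl,col,1)
poly([(40,-84,34),(-85,-84,34),(-85,64,34),(0,64,34)],(0,0,255))
k=[(-77,-81.5,52),(-47,-81.5,52),(-47,-58.5,52),(-77,-58.5,52)];poly(k,(0,255,255),True)
poly([(-38,-32,52),(-38,32,52),(-38,32,74),(-38,-32,74)],(255,0,255),True)
cv2.imwrite(f"pics/ov{tag}_{sys.argv[9]}.png",b)
E
python3 ov.py 1 -.097 .5857 .1637 200 130 360 250 a
```

```text
(no output)
```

View pics/ov1_a.png

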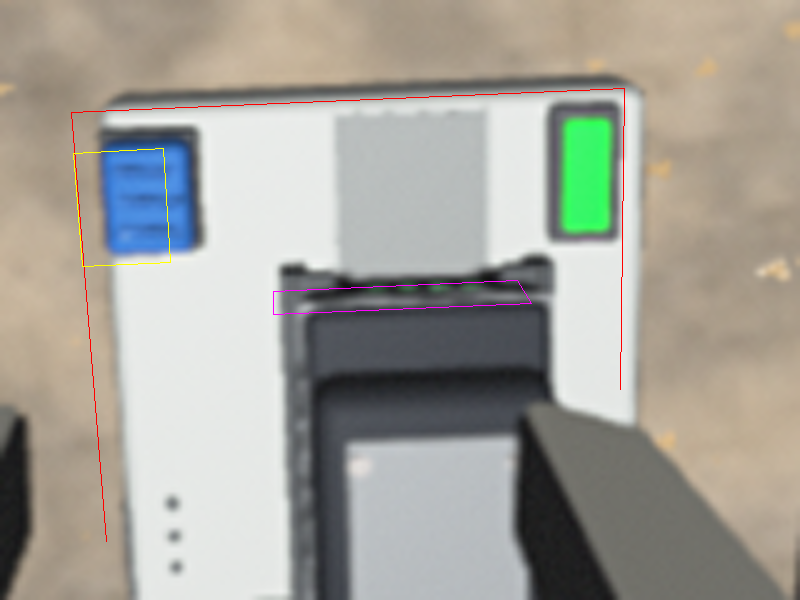

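The overlay needs about +6 mm in y and −2.6 mm in x, and the fit then agrees with the key blob. I'll re-check it and descend part way.

```bash
python3 ov.py 1 -.097 .5837 .1699 200 130 360 250 b
```

```text
(no output)
```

View pics/ov1_b.png

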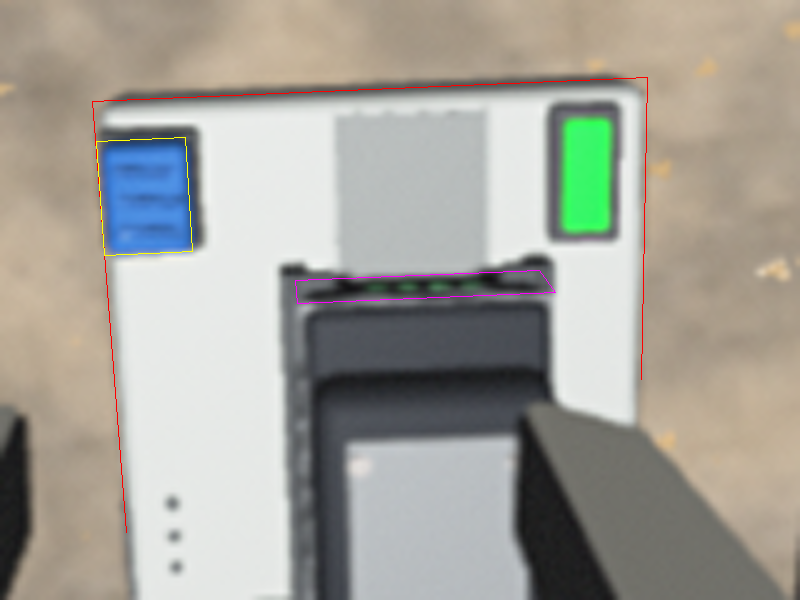

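Request:
{"op": "send_rows", "data": {"motion": [[[-0.0015, 0.0035, 0.04], -2], [[-0.0015, 0.0035, 0.08], -2.6], [[-0.0015, 0.0035, 0.105], -2.6], [[-0.0015, 0.0035, 0.11], -2.6], [[-0.0015, 0.0035, 0.11], -2.6], [[-0.0015, 0.0035, 0.11], -2.6]]}}

```text
t: 2.7
tool_pos: [0.5165, 0.1427, 0.1405]
orientation: [0.154, 3.135, 0.001]
force: [-0.1, -0.3, 0.4]
opening: 0.0602
```

```bash
python3 look.py 2; python3 ov.py 2 -.097 .5837 .1699 120 60 420 285 a
```

```text
2.7 [0.51653015 0.14267478 0.14050894] [[-0.9952, 0.0977, 0.0027], [0.0977, 0.9952, 0.0005], [-0.0027, 0.0008, -1.0]] 0.06019269977800786 [-0.06377344 -0.30097453  0.37915391]
blue [240.6   1.7] [233, 0, 19, 5, 72] [0.363  0.1468 0.052 ]
blue [216.1 186.8] [204, 171, 25, 32, 745] [0.5149 0.1078 0.052 ]
green [337.1 185.8] [330, 171, 15, 31, 400] [0.5296 0.2235 0.036 ]
```

View pics/ov2_a.png

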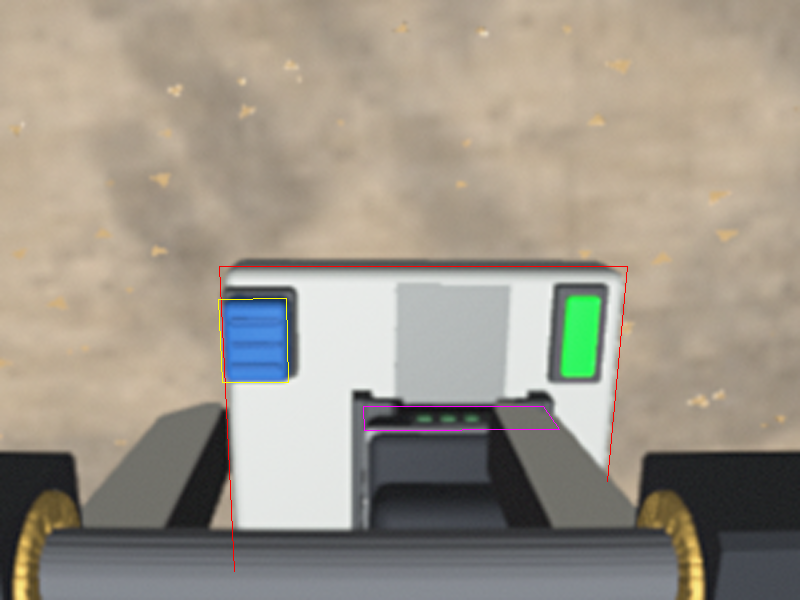

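Key, front edge and yaw all match. I'll check where the fingertips actually are in the tool frame (pads and thickness).

```bash
python3 - <<'E'
from h import *
m=eyes.camera_model("wrist");Tm=m["mount"]
f=800/300
for x in (-7.5,7.5):
  for y in (-47.5,-38,-30,30,38,47.5):
    for z in (0,):
      u=proj(m,np.array([x,y,z])/1e3,Tm); print(x,y,z,u.round(1),((u-[120,60])*f).round(0))
yaw=-.097;C=np.array([.5837,.1699]);c,s=np.cos(yaw),np.sin(yaw);A=np.array([[c,-s],[s,c]])
print(A.T@(np.array([.51653,.14267])-C)*1e3)
E
```

```text
-7.5 -47.5 0 [178.8 232.8] [157. 461.]
-7.5 -38 0 [193.7 232.9] [196. 461.]
-7.5 -30 0 [206.3 232.9] [230. 461.]
-7.5 30 0 [301.5 233. ] [484. 461.]
-7.5 38 0 [314.1 233. ] [518. 461.]
-7.5 47.5 0 [329.  232.9] [557. 461.]
7.5 -47.5 0 [177.1 210.4] [152. 401.]
7.5 -38 0 [192.3 210.5] [193. 401.]
7.5 -30 0 [205.2 210.5] [227. 401.]
7.5 30 0 [302.6 210.6] [487. 402.]
7.5 38 0 [315.5 210.6] [521. 402.]
7.5 47.5 0 [330.8 210.5] [562. 401.]
[-64.21707649 -33.60727431]
```

Key finger will span charger y ≈ −64 to −76 (key −81 to −58) and the other ≈ −4 to +9, ahead of the pack. I'll descend to just above the key.

Request:
{"op": "send_rows", "data": {"motion": [[[0.002, 0, 0.03], 0], [[0.002, 0, 0.06], 0], [[0.002, 0, 0.077], 0], [[0.002, 0, 0.08], 0], [[0.002, 0, 0.08], 0], [[0.002, 0, 0.08], 0], [[0.002, 0, 0.08], 0]]}}

```text
t: 3.62
tool_pos: [0.5143, 0.1426, 0.0596]
orientation: [0.154, 3.136, 0.001]
force: [-0.5, -0.6, -0.6]
opening: 0.0602
```

```bash
python3 look.py 3|head -1; python3 - <<'E'
from h import *
s=monitor.read_state();yaw=-.097;C=np.array([.5837,.1699]);c,s_=np.cos(yaw),np.sin(yaw);A=np.array([[c,-s_],[s_,c]])
print(A.T@(s["tool_pos"][:2]-C)*1e3,s["tool_pos"][2],s["force"])
im=eyes.read_camera("side");cv2.imwrite("pics/side3.png",cv2.resize(im[110:230,170:330],None,fx=5,fy=5,interpolation=cv2.INTER_CUBIC)[:,:,::-1])
E
```

```text
3.625 [0.51425077 0.14257937 0.05962923] [[-0.9952, 0.098, 0.0016], [0.098, 0.9952, 0.0003], [-0.0016, 0.0004, -1.0]] 0.060167116002257874 [-0.47285595 -0.5891091  -0.5732892 ]
[-66.69426577 -33.96860567] 0.05937608603786105 [-0.38071029  0.22652787  0.36687396]
```

View pics/w3.png

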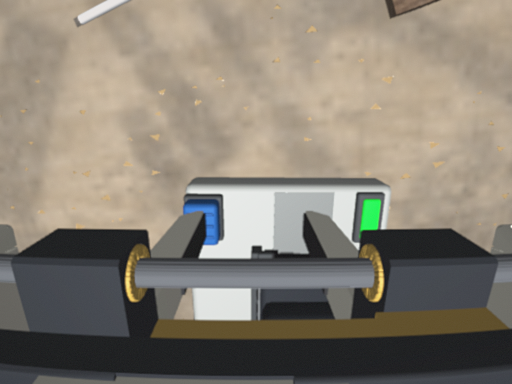

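View pics/side3.png

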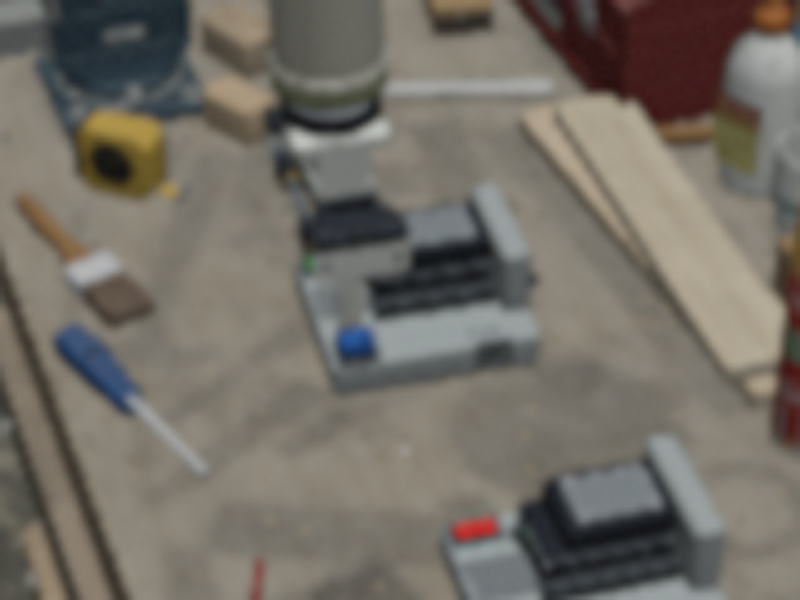

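The wrist view shows the left finger over the key's outer part (key columns 187–218, finger's inner edge at about 206). The right finger stands ahead of the pack. I'll shift 3 mm toward +y and lower to just above the key top.

Request:
{"op": "send_rows", "data": {"motion": [[[0, 0.003, 0], 0], [[0, 0.003, 0.003], 0], [[0, 0.003, 0.006], 0], [[0, 0.003, 0.006], 0], [[0, 0.003, 0.006], 0]]}}

```text
t: 4.35
tool_pos: [0.5137, 0.1454, 0.0525]
orientation: [-0.154, -3.137, 0.0]
force: [-0.5, 0.4, 0.2]
opening: 0.0603
```

```bash
python3 look.py 4|head -1; python3 - <<'E'
from h import *
im=cv2.imread("pics/w4.png");cv2.imwrite("pics/w4c.png",cv2.resize(im[160:280,160:400],None,fx=3.3,fy=3.3,interpolation=cv2.INTER_CUBIC))
E
```

```text
4.35 [0.51369654 0.14536098 0.05252716] [[-0.9952, 0.0981, -0.0003], [0.0981, 0.9952, -0.0001], [0.0003, -0.0001, -1.0]] 0.060346974918116844 [-0.48240645  0.39940069  0.21648674]
```

View pics/w4c.png

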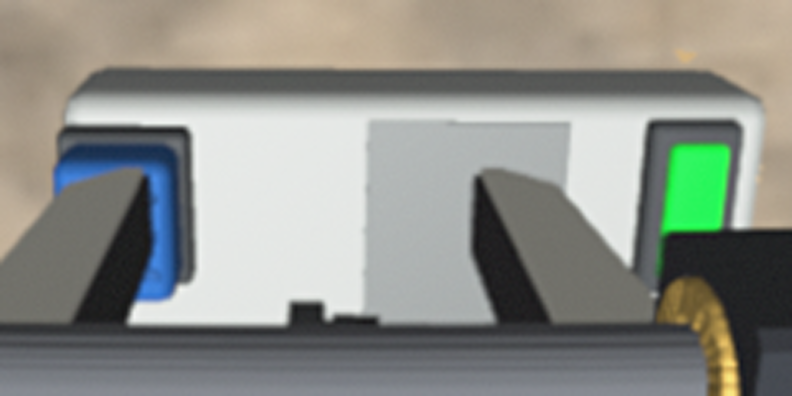

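The left finger sits over the key and the right finger stands over the bare deck near the pack's centreline. Now I press.

Request:
{"op": "send_rows", "data": {"motion": [[[0, 0, 0.001], 0], [[0, 0, 0.002], 0], [[0, 0, 0.003], 0], [[0, 0, 0.0035], 0], [[0, 0, 0.0035], 0]]}}

```text
t: 5.03
tool_pos: [0.5139, 0.1454, 0.0492]
orientation: [0.154, 3.138, -0.0]
force: [-2.0, -0.9, 2.6]
opening: 0.0601
```

Request:
{"op": "send_rows", "data": {"motion": [[[0, 0, 0.0008], 0], [[0, 0, 0.0016], 0], [[0, 0, 0.0024], 0], [[0, 0, 0.003], 0], [[0, 0, 0.003], 0], [[0, 0, 0.003], 0], [[0, 0, 0.003], 0]]}}

```text
t: 5.9
tool_pos: [0.5132, 0.1455, 0.046]
orientation: [-0.154, -3.137, 0.0]
force: [-4.6, 0.8, 5.8]
opening: 0.0602
```

```bash
python3 look.py 5|head -1; python3 - <<'E'
from h import *
im=cv2.imread("pics/w5.png");cv2.imwrite("pics/w5c.png",cv2.resize(im[160:280,160:400],None,fx=3.3,fy=3.3,interpolation=cv2.INTER_CUBIC))
im=eyes.read_camera("side");cv2.imwrite("pics/side5.png",cv2.resize(im[110:230,170:330],None,fx=5,fy=5,interpolation=cv2.INTER_CUBIC)[:,:,::-1])
im=eyes.read_camera("top");cv2.imwrite("pics/top5.png",cv2.resize(im[150:250,160:300],None,fx=5,fy=5,interpolation=cv2.INTER_CUBIC)[:,:,::-1])
E
```

```text
5.9 [0.51324204 0.1455377  0.04603873] [[-0.9952, 0.0978, -0.0011], [0.0978, 0.9952, 0.0], [0.0011, -0.0001, -1.0]] 0.0601882693224764 [-4.60331628  0.75039862  5.83449453]
```

View pics/w5c.png

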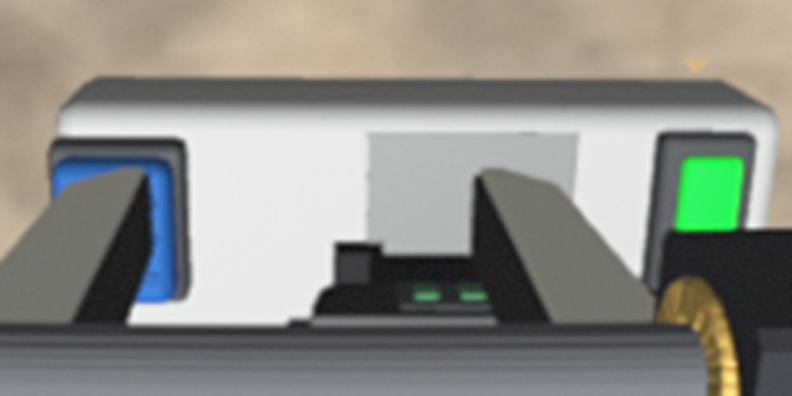

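View pics/side5.png

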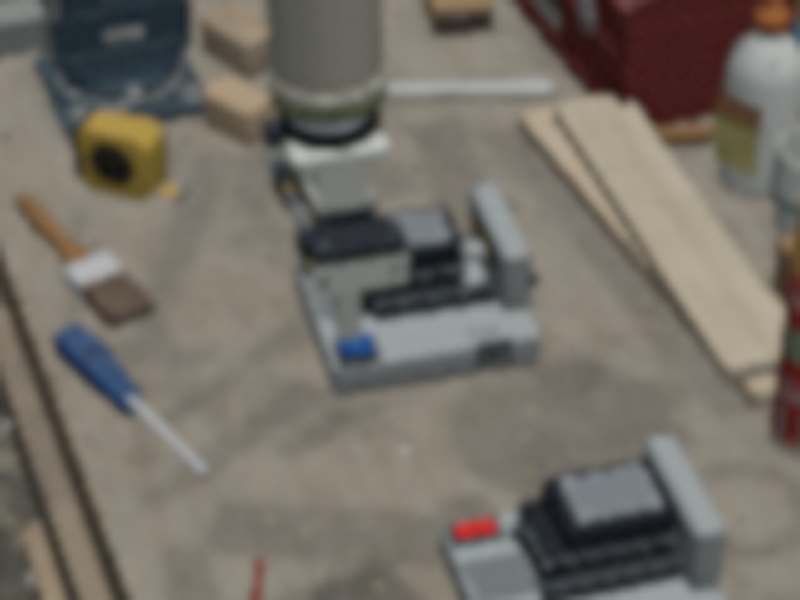

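View pics/top5.png

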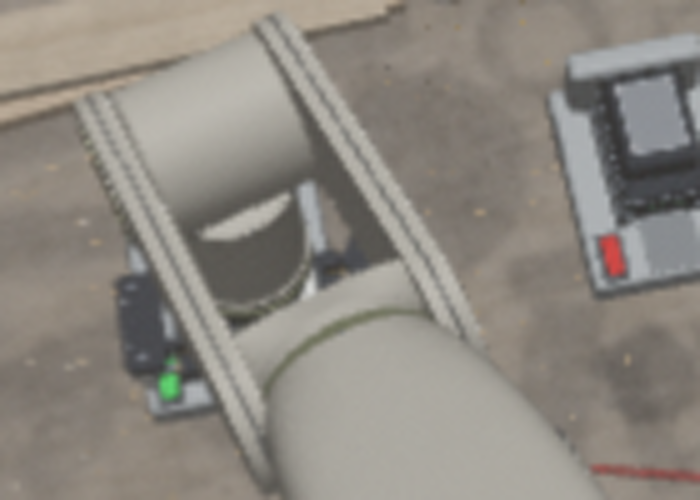

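The pack has popped out and is stopped by the right finger (a gap shows at the hood, contacts at about (430,295)), and the key is down. Wrist force is about −4.6 N along x from the pack and 5.8 N up from the key. I'll hold for a moment and check that it's steady.

Request:
{"op": "send_rows", "data": {"motion": [[[0, 0, 0], 0], [[0, 0, 0], 0], [[0, 0, 0], 0], [[0, 0, 0], 0], [[0, 0, 0], 0], [[0, 0, 0], 0]]}}

```text
t: 6.8
tool_pos: [0.5133, 0.1456, 0.046]
orientation: [-0.154, -3.137, 0.0]
force: [-4.3, -0.0, 5.3]
opening: 0.0597
```

```bash
python3 look.py 6|head -1; python3 - <<'E'
from h import *
im=cv2.imread("pics/w6.png");a=cv2.imread("pics/w5.png");print("max diff",cv2.absdiff(im,a).max(),cv2.absdiff(im,a).mean())
m=eyes.camera_model("wrist");d=np.load("w6.npz")
# clip-shoulder / pack front corner of crop (375,283)->px: predicted pack front top edge for several pack offsets
yaw=-.097;C=np.array([.5837,.1699]);c,s=np.cos(yaw),np.sin(yaw)
for px in (0,-5,-10,-15,-20):
    x,y=(px-48)/1e3,-.028; w=np.r_[C+[c*x-s*y,s*x+c*y],.074]; print(px,((proj(m,w,d["T"])-[160,160])*3.3).round())
p=d["p"];r=p[:2]-C;print("tcp in charger mm",1e3*(c*r[0]+s*r[1]),1e3*(-s*r[0]+c*r[1]),p[2])
E
```

```text
6.8 [0.51325213 0.14555817 0.0460496 ] [[-0.9952, 0.0978, -0.0011], [0.0978, 0.9952, 0.0], [0.0011, -0.0001, -1.0]] 0.05968548260876066 [-4.29465355 -0.01842148  5.33182453]
max diff 11 0.9393836127387153
0 [328. 379.]
-5 [328. 352.]
-10 [328. 325.]
-15 [328. 298.]
-20 [329. 269.]
tcp in charger mm -67.75925572585511 -31.05013789972939 0.04604959951791404
```

It's steady. The finger face is at charger x of about −60 mm, so the pack is at about −12 mm (22 mm out of its seat). The picture independently gives −11 to −17 mm. The key is about 6 mm down. I'm handing in.

```bash
python3 -c "
from plant import ticket
print(ticket.close_job())"
```

```text
the job is handed in; nothing more can be done
None
```

I pressed the green-lamp charger's key with the right-hand finger (charger −y side). The other finger waited ahead of the pack and stopped it as it came out. I handed the job in at about 6.9 s with both fingers still holding; the job reports no verdict.

**Last checks:**
- **Pack:** at about x = −12 mm in the charger's frame, roughly 22 mm out of its seat. The picture gave −11 to −17 mm, which agrees.
- **Stillness:** two wrist pictures 0.9 s apart were the same apart from noise.
- **Pack force:** about 4.3 N against the stopping finger.
- **Key:** about 6 mm down, from the tip at 46 mm over the bench, with about 5.3 N vertical force at the wrist. That is a little above the 4 N spring, probably from friction and noise.
- **Surroundings:** in the last side and top pictures, the red-lamp charger's pack was still seated and the nearby items in view had not moved.

**Disagreement along the way:** my first charger position was about 6 mm off in y. The side camera's key position also disagreed by 13 mm, because its colour patch included the key's side face. I corrected the position against the wrist pictures before descending.

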